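# Rake the round bars into the grooved tray

## Task

Two short polished round steel bars lie askew on the flat end of the grooved tray. Take the rake by its upright grip, set it down in the tray behind the bars and comb it across the tray so that each bar drops into a groove and lies parallel along its bottom, without touching the bars with the gripper. Then stand the rake back on the bench on its tines, clear of the tray, and let go.

Things in the scene. Friction and masses are not known exactly. Their poses are not given: they have to be found in the camera images.
- rake_grip (a point): middle of the upright wooden grip (46 x, 18 y, 55 mm high; pinch the 18) of a loose rake, 0.25 kg. 76 mm above the tine ends, 30 above the bar (dark steel, 100 x, 40 y, 14 high), 25 below the grip's top. The rake stands on 7 tines 32 mm long, rows at y = +15 and -15 mm, outermost at x = +-40. x along the bar, y = combing direction (either way round), z up
- tray: grey painted tray fixed to the bench, 142 x, 203 y mm, origin at bench level. Flat shelf from y = -110 mm (no wall there) to +14, 22 mm high. Then 3 grooves along x, 19 wide, at y = 23.5, 49.5, 75.5; floor 6 mm up, round ridges between 22 mm up. End wall y = 85 to 93, 36 mm high; side walls inside x = +-65, 30 high. Comb toward +y, tine ends 1 to 5 mm above the shelf
- rod_a: polished, slippery round steel bar, 16 mm thick, 100 long, 0.15 kg, on the tray's shelf at tray y about -63, askew up to 20 degrees. Origin at its centre, x along it; rolls freely. Centre 30 mm above the bench on the shelf, 14 mm in a groove. Pushed by the tines a bar drops into the first empty groove; the tines pass over it and a second bar rides over it into the next
- rod_b: a second bar just like rod_a, nearer the grooves (tray y about -11), askew likewise. Origin at its centre, x along the bar
Not all that is in view belongs to the job. Leave any red look-alike of the rod_b alone. Leave any black look-alike of the rod_a alone.

How it is judged (in metres and radians):
On the way, in this order (a step that is already met when the one before it is completed fails the run):
1. the rake is down in the tray, its tine ends within 16 mm above the shelf and ridges (z of rake_grip in the frame of tray below 0.112 m and x of rake_grip in the frame of tray between -0.05 and 0.05 m and y of rake_grip in the frame of tray between -0.15 and 0.11 m), for 0.1 s.
2. both bars lie in grooves (z of rod_a in the frame of tray between 0.007 and 0.02 m and y of rod_a in the frame of tray between 0.014 and 0.087 m and x of rod_a in the frame of tray between -0.03 and 0.03 m and angle between the x axis of each of rod_a, rod_b and the x axis of tray, either way round below 0.17 rad and z of rod_b in the frame of tray between 0.007 and 0.02 m and y of rod_b in the frame of tray between 0.014 and 0.087 m and x of rod_b in the frame of tray between -0.03 and 0.03 m), for 0.2 s.
At the end, for the whole second after the job is handed in: Both bars lie down in grooves (centre under 20 mm above the bench, within 30 mm of mid-length, parallel within 10 degrees); the rake stands upright within 10 degrees on the bench, its grip over 110 mm from the tray's middle along tray x or 130 mm along tray y (all of step 2 and height (world z) of rake_grip between 0.067 and 0.085 m and angle between rake_grip's own z axis and vertical below 0.17 rad and (x of rake_grip in the frame of tray below -0.11 m or x of rake_grip in the frame of tray above 0.11 m or y of rake_grip in the frame of tray below -0.13 m or y of rake_grip in the frame of tray above 0.13 m)); the robot touches nothing.
It fails at once if the gripper's fingers touch a bar (contact force between the fingers and rod_a above 0.5 N or contact force between the fingers and rod_b above 0.5 N).
It also fails if it takes over 51 s, if anything falls off the work surface, if the arm or the gripper's body presses on something with over 40 N, if the wrist force passes 120 N, or if a joint passes its speed limit or range.

## Robot

A 6-joint arm with a two-finger parallel gripper is mounted at the origin on a cart in front of the work surface, level with it; the furniture and walls round the work are solid. World frame = base frame: x ahead of the robot, y to its left, z up, the work surface at z = 0. Lengths are in m, angles in degrees, forces in N, time in s.
With the tool pointing down it reaches from about 0.425 to 0.925 m from the base axis. Payload 12.5 kg.
Tool frame: the origin (TCP) lies midway between the tips of the shut fingers; the grasp point (between the pads) lies 19 mm behind it; z points along the fingers, y is the direction in which the jaws open and shut (so a half turn about z gives the same grasp; the last joint's range is limited). The gripper opens to 85 mm and grips with 20 to 120 N. Pads are 22 mm wide; open, the fingers measure 114 mm over their backs; the gripper's body (76 mm by 85 mm) begins 54 mm behind the grasp point. The pads swing forward as they close: fully open they stand 13 mm farther back than shut.
Start: joints at [-73.831, 28.126, 89.318, -0, 62.55, -6.05], TCP at [0.236, -0.579, 0.231] pointing down, gripper open.
Joint ranges: [-177.58, 177.58], [-47.91, 125.51], [2.72, 160], [-65.01, 245.01], [3.68, 167.84], [-153.87, 153.87]. Speed limits (degrees/s): [127.2, 127.2, 159.86, 180, 180, 180].

## Interface

Orientations are given as [roll, pitch, yaw] about the fixed x, y, z axes, in that order (R = Rz(yaw) Ry(pitch) Rx(roll)).
In Python, from bench import monitor, viewer, workorder, boxes_of, pinpoint gives the robot as it stands.
- The arm moves only by the tool arm_command, never from a script. Its argument "series" is a list of rows, each an object of numbers: "tx", "ty", "tz": the shift along the tool's x, y, z normalised to -1 to 1, where 1 is 0.03 m; "wx", "wy", "wz": the turn, a rotation vector about the tool's x, y, z normalised to -1 to 1, where 1 is 0.1 rad; "claw": the closure in counts, from 0 (fully open) to 255 (shut). In form: [{"tx": .., "ty": .., "tz": .., "wx": .., "wy": .., "wz": .., "claw": ..}, ...]. A call has exactly 10 rows; each row shifts and turns the pose as measured when the row begins, along the tool's axes as they then stand; what a row does not reach is not made up. A row lasts 1/10 s, in which the tool goes at most 50 mm and 8.59 degrees, less where a joint would pass 70% of its speed; a pose out of reach is approached as far as the arm can. A call with a number of a shift or a turn outside -1 to 1 is refused whole. A call with a gripper value outside its range is refused whole. The fingers move at their own pace and stop on an object; the grip force is fixed at half the most. Time passes only in rows, so rows that do not move let the fingers close, or fill a call up. It gives the time, the measured TCP pose, the force and the opening at its end, in the units of the state.
- monitor.get_obs(): the state, without advancing time (a new reading comes with each control period).
- viewer.get_image(name): name is "scene" or "side" or "wrist"; returns a dict with "img" (420x560x3 uint8, red, green, blue), "mtx" (3x3 intrinsics, pixels), "dist_coeffs" ([k1, k2, p1, p2, k3] as OpenCV has them; the pictures are not rectified), "R" (3x3) and "t" (3): a world point X has camera coordinates R X + t; the wrist camera has in their place "T_tool_cam" (4x4, takes a point from camera to tool coordinates, whose origin is the TCP and whose axes are the flange's). Camera axes: x right, y down, z forward; pixel columns grow to the right and rows downward; lengths in m; the calibration is good to about 2 mm. A picture is of the moment at which its call begins: read the wrist's pose just before it. There is no depth.
- workorder.close_job(): hands the job in, once; it reports no verdict.
Trained networks look in a picture, given as the dict that the camera call returned (one of the last four; its "shot" number tells which), for a name from the list of things; names that differ only in an ending like _2 or _b are one class to them, and where a whole thing is asked for, a point or a joint stands for the part that bears it (a point fixed in the world has none). Each returns a list of dicts, best first, with "score" (0 to 1); they miss things now and then, are a little off and sometimes report something else, mostly with a low value. They report only what shows in the picture. A call takes as long as a camera call. They do not tell look-alikes from the thing itself.
- boxes_of(target, picture): "location" ([column, row] in pixels, amid what is visible of it).
- pinpoint(target, picture): "location" ([column, row] in pixels: a listed point, or the origin of a listed thing).
The state is a dict: "clock": time; "q": joint angles; "dq": joint speeds; "effort": joint torques, N m; "tcp_pos": TCP position; "tcp_rot": TCP orientation; "ft_force": force on the tool from outside, world axes, zero at the start; "wrist_torque": the same for the moment, N m; "grip_width": finger opening in m.
Only numpy, scipy, OpenCV 4.12 (cv2) and the standard library are available. Lean on these libraries where they do the work, as an engineer would, in place of code of your own. Each camera call takes 0.05 s, during which the arm holds its last target. There are 200 camera calls.

## Working session

There is one attempt and no reset: what is moved stays moved. The work goes in short steps, Python scripts to look and compute and a tool call to move; the robot and the scene stay as the last step left them, time stands still between calls to the robot, and variables do not carry over. Pictures are saved under pics/ and viewed, about 8 in all and at most 12, crops included, and the job is handed in when it is done.

Besides the shell and the picture viewer there is one more tool, called after "Request:" as name([rows], argument=value, ...), one row to a line, values as JSON. arm_command: Moves the arm, as the interface text tells. Its arguments: {"type":"object","properties":{"series":{"type":"array"}},"required":["series"]}

```bash
mkdir -p pics
cat > h.py <<'E'
import numpy as np, cv2
from bench import monitor, viewer, workorder, boxes_of, pinpoint
def ray(p,uv):
    q=cv2.undistortPoints(np.array([[uv]],float),p["mtx"],np.array(p["dist_coeffs"],float))[0,0]
    R=np.array(p["R"]);t=np.array(p["t"]);return -R.T@t, R.T@np.array([q[0],q[1],1])
def onz(p,uv,z):
    o,d=ray(p,uv); return o+d*(z-o[2])/d[2]
def tri(p,a,q,b):
    o1,d1=ray(p,a);o2,d2=ray(q,b);A=np.c_[d1,-d2];s=np.linalg.lstsq(A,o2-o1,rcond=None)[0]
    x,y=o1+s[0]*d1,o2+s[1]*d2;return (x+y)/2,np.linalg.norm(x-y)
def wristpic():
    from scipy.spatial.transform import Rotation as Ro
    s=monitor.get_obs();p=viewer.get_image("wrist")
    T=np.eye(4);T[:3,:3]=rot(s["tcp_rot"]);T[:3,3]=s["tcp_pos"];T=T@np.array(p["T_tool_cam"])
    p2=dict(p);p2["R"]=T[:3,:3].T;p2["t"]=-T[:3,:3].T@T[:3,3];return p,p2
def rot(r):
    from scipy.spatial.transform import Rotation as Ro
    return Ro.from_euler("xyz",r,degrees=True).as_matrix()
def proj(p,X):
    return cv2.projectPoints(np.array(X,float).reshape(-1,3),cv2.Rodrigues(np.array(p["R"]))[0],np.array(p["t"],float),p["mtx"],np.array(p["dist_coeffs"],float))[0][:,0]
def save(p,n): cv2.imwrite("pics/"+n+".png",p["img"][:,:,::-1])
E
python3 - <<'E'
from h import *
print(monitor.get_obs())
P={}
for n in["scene","side"]:
    p=viewer.get_image(n);P[n]=p;save(p,n+"0")
    for t in["rake_grip","tray","rod_a"]:
        for f in(boxes_of,pinpoint): print(n,t,f.__name__,[(np.round(r["location"]).tolist(),round(r["score"],2)) for r in f(t,p)][:6])
a,b=P["scene"]["img"],P["side"]["img"]
E
```

```text
{'clock': 0.0, 'q': array([-7.38314326e+01,  2.81631042e+01,  8.93506499e+01,  7.45072653e-04,
        6.25498148e+01, -6.04799056e+00]), 'dq': array([-0.03007508, -0.05284198,  0.01529565,  0.1255953 ,  0.01111608,
       -0.13162598]), 'effort': array([-9.52942501e-04, -6.18448806e+01, -2.61588836e+01, -7.19354057e-05,
        4.05295970e-03, -1.70662204e-06]), 'tcp_pos': array([ 0.23630106, -0.57835649,  0.2307359 ]), 'tcp_rot': array([-1.79936855e+02, -7.35483239e-03,  2.22162100e+01]), 'ft_force': array([-0.38192676, -0.33313908, -0.58176152]), 'wrist_torque': array([0.02458158, 0.00669926, 0.01229877]), 'grip_width': 0.08522599651282284}
scene rake_grip call [([366.0, 265.0], 0.72)]
scene rake_grip call [([365.0, 247.0], 0.71)]
scene tray call [([234.0, 215.0], 0.7)]
scene tray call [([235.0, 217.0], 0.98)]
scene rod_a call [([239.0, 207.0], 0.82), ([148.0, 221.0], 0.79), ([342.0, 222.0], 0.62), ([249.0, 218.0], 0.55)]
scene rod_a call [([250.0, 217.0], 0.83), ([240.0, 205.0], 0.77), ([339.0, 222.0], 0.72), ([148.0, 224.0], 0.56)]
side rake_grip call [([326.0, 179.0], 0.83), ([229.0, 265.0], 0.52)]
side rake_grip call []
side tray call [([230.0, 265.0], 0.88)]
side tray call [([237.0, 269.0], 0.82)]
side rod_a call [([281.0, 334.0], 0.98), ([260.0, 239.0], 0.83), ([238.0, 248.0], 0.58), ([236.0, 202.0], 0.58)]
side rod_a call [([277.0, 330.0], 0.91), ([238.0, 249.0], 0.81), ([258.0, 239.0], 0.6), ([237.0, 201.0], 0.56)]
```

View pics/scene0.png

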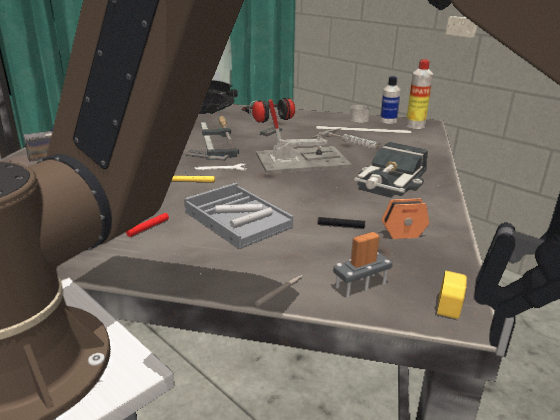

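View pics/side0.png

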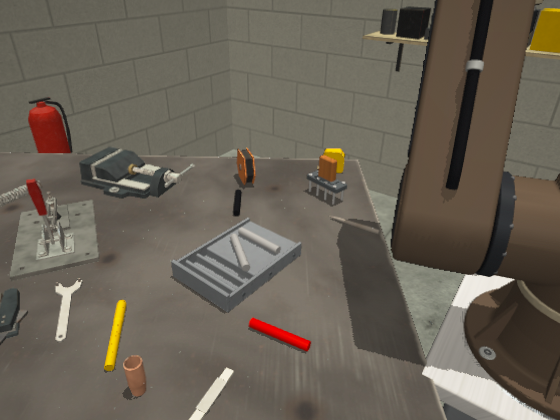

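Run:
```python
from h import *
p=viewer.get_image("scene");q=viewer.get_image("side")
print("cams",ray(p,(280,210)),ray(q,(280,210)))
print("tray z0",onz(p,(235,217),0),onz(q,(237,269),0),tri(p,(235,217),q,(237,269)))
print("rods scene z.03",[onz(p,u,.03).round(3) for u in[(250,217),(240,206)]])
print("rods side z.03",[onz(q,u,.03).round(3) for u in[(238,249),(259,239)]])
print("grip scene",onz(p,(365,247),.076),"side",onz(q,(326,179),.06))
```

```text
cams (array([-0.12944942, -0.62861453,  0.52282299]), array([ 0.6407245 ,  0.61961701, -0.45356518])) (array([0.09561748, 0.59365063, 0.50693747]), array([ 0.47403216, -0.7092708 , -0.52246253]))
tray z0 [0.51223366 0.12916112 0.        ] [0.50214894 0.12767209 0.        ] (array([5.06204308e-01, 1.25435433e-01, 4.66963084e-04]), np.float64(0.006999142925880945))
rods scene z.03 [array([0.498, 0.065, 0.03 ]), array([0.517, 0.117, 0.03 ])]
rods side z.03 [array([0.514, 0.109, 0.03 ]), array([0.501, 0.06 , 0.03 ])]
grip scene [ 0.50925296 -0.214348    0.076     ] side [ 0.49148885 -0.19029265  0.06      ]
```

Scene: bars at (250,217) and (240,206) inside the tray, the rake at (365,260). Look-alikes: red bar at (148,224), black at (342,222). Orange holder (407,218) and yellow tape (453,295) are clutter. Side: bars at (238,249) and (259,239), rake at (326,182), and red (280,334) and black (237,202) again. Grooves face world +y.

Run:
```python
from h import *
p=viewer.get_image("scene");q=viewer.get_image("side")
a=cv2.resize(p["img"][180:250,175:305],None,fx=4,fy=4,interpolation=cv2.INTER_CUBIC)
b=cv2.resize(q["img"][218:308,165:305],None,fx=3.5,fy=3.5,interpolation=cv2.INTER_CUBIC)
c=cv2.resize(p["img"][225:305,325:400],None,fx=3.5,fy=3.5,interpolation=cv2.INTER_CUBIC)
d=cv2.resize(q["img"][145:210,300:355],None,fx=4,fy=4,interpolation=cv2.INTER_CUBIC)
o=np.zeros((600,800,3),np.uint8)
for im,y,x in((a,0,0),(b,282,0),(c,0,525),(d,300,525)): o[y:y+im.shape[0],x:x+im.shape[1]]=im
cv2.imwrite("pics/crop.png",o[:,:,::-1])
```

```text
(no output)
```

View pics/crop.png

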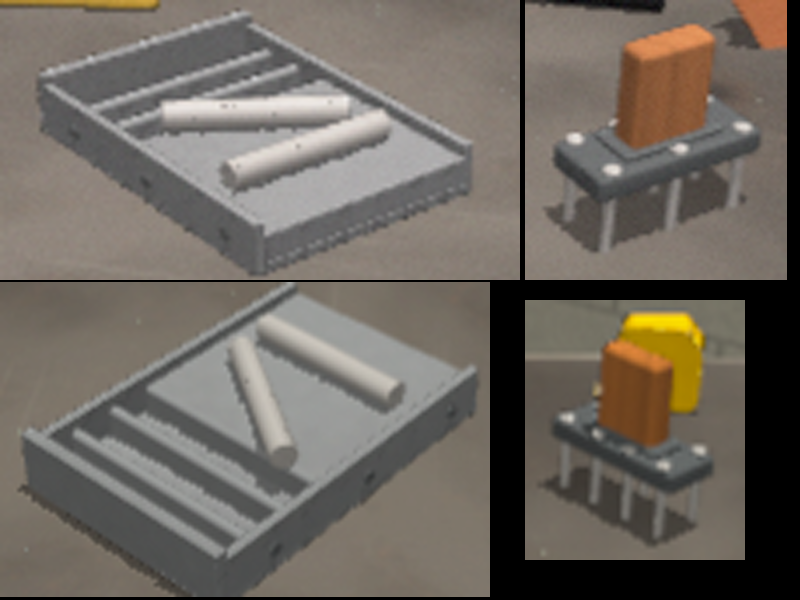

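Run:
```python
from h import *
from scipy.optimize import least_squares
p=viewer.get_image("scene");q=viewer.get_image("side")
obs=[(p,-71,93,36,185,198),(p,71,93,36,237,183),(p,71,-110,30,292.5,217),(p,-71,-110,30,240.5,237),(p,-71,-110,0,240.5,247.5),
(q,71,93,36,172,261),(q,-71,93,36,228.4,296.3),(q,-71,-110,30,301.3,243.1),(q,71,-110,30,248.4,218.9)]
def W(v,x,y,z): c,s=np.cos(v[2]),np.sin(v[2]);return [v[0]+(c*x-s*y)/1e3,v[1]+(s*x+c*y)/1e3,z/1e3]
f=lambda v:np.concatenate([proj(o[0],W(v,*o[1:4]))[0]-o[4:] for o in obs])
r=least_squares(f,[.51,.127,-.3]);v=r.x
print("tray",v,np.degrees(v[2]),"res",r.fun.round(1))
c,s=np.cos(v[2]),np.sin(v[2])
def L(X): d=X[:2]-v[:2];return np.array([c*d[0]+s*d[1],-s*d[0]+c*d[1]])*1e3
for n,pts in(("a",[(233,223.75),(271,210.5)]),("b",[(216,208),(262,206)])): print(n,"scene",[L(onz(p,u,.03)).round() for u in pts])
for n,pts in(("a",[(240,230),(278.4,249.4)]),("b",[(233,236),(247,267)])): print(n,"side",[L(onz(q,u,.03)).round() for u in pts])
g=[onz(p,u,.1015) for u in[(352.7,239.9),(357.9,242.7),(379.3,235.9),(374.1,232.7)]]
print("grip top corners",np.round(g,3).tolist(),np.mean(g,0))
b=[onz(p,u,.046) for u in[(333.6,268.4),(347.3,277),(392,263)]];print("bar",np.round(b,3).tolist(),"ctr",(b[0]+b[2])/2,"yaw",np.degrees(np.arctan2(*(b[2]-b[1])[1::-1])))
b=[onz(q,u,.046) for u in[(307,173.75),(346.75,183.75)]];print("bar side",np.round(b,3).tolist(),(b[0]+b[1])/2)
```

```text
tray [ 0.50709226  0.12223291 -0.07657618] -4.387492163701784 res [-1.4  0.2 -1.2 -0.9  1.1 -1.4 -1.2 -0.2 -1.   2.6 -0.8 -0.8 -0.6 -0.8
  0.7 -1.7 -0.5 -2.6]
a scene [array([-49., -60.]), array([ 49., -63.])]
b scene [array([-36.,  20.]), array([ 47., -34.])]
a side [array([ 48., -62.]), array([-52., -61.])]
b side [array([ 45., -38.]), array([-41.,  15.])]
grip top corners [[0.476, -0.211, 0.102], [0.475, -0.222, 0.102], [0.52, -0.233, 0.102], [0.522, -0.221, 0.102]] [ 0.49844263 -0.22151489  0.1015    ]
bar [[0.456, -0.192, 0.046], [0.453, -0.224, 0.046], [0.543, -0.25, 0.046]] ctr [ 0.49927081 -0.22115145  0.046     ] yaw -16.460680866868074
bar side [[0.556, -0.212, 0.046], [0.452, -0.222, 0.046]] [ 0.50394876 -0.2171324   0.046     ]
```

The close crop confirms the choice: both bars in the tray are steel, and the rake has the wooden grip. The tray is at about (0.507, 0.122), yaw -4.4°, and the rake at about (0.500, -0.220), yaw about -15°. Next I turn and move above the rake.

```bash
cat >> h.py <<'E'
def go(x,y,z,yaw,n):
    "units for n equal rows to a target pose, tool down"
    from scipy.spatial.transform import Rotation as Ro
    s=monitor.get_obs();p=np.array(s["tcp_pos"]);R=Ro.from_matrix(rot(s["tcp_rot"]))
    G=Ro.from_euler("xyz",[180,0,yaw],degrees=True)
    d=(np.array([x,y,z])-p)/n;w=(R.inv()*G).as_rotvec()/n
    print("clock",s["clock"],"pos",p.round(4),s["tcp_rot"].round(2),"F",s["ft_force"].round(1),"w",s["grip_width"])
    for i in range(n):
        print(np.r_[R.inv().apply(d)/.03,w/.1].round(2).tolist());R=R*Ro.from_rotvec(w)
E
python3 -c "
from h import *
go(.5,-.22,.21,-15,18)"
```

```text
clock 1.0 pos [ 0.2364 -0.5786  0.2313] [179.99   0.    22.22] F [-0.1 -1.   0.2] w 0.08521704878110571
[0.7, -0.43, 0.04, 0.0, -0.0, 0.36]
[0.69, -0.46, 0.04, 0.0, -0.0, 0.36]
[0.67, -0.48, 0.04, 0.0, -0.0, 0.36]
[0.65, -0.5, 0.04, 0.0, -0.0, 0.36]
[0.63, -0.53, 0.04, 0.0, -0.0, 0.36]
[0.61, -0.55, 0.04, 0.0, -0.0, 0.36]
[0.59, -0.57, 0.04, 0.0, -0.0, 0.36]
[0.57, -0.59, 0.04, 0.0, -0.0, 0.36]
[0.55, -0.61, 0.04, 0.0, -0.0, 0.36]
[0.53, -0.63, 0.04, 0.0, -0.0, 0.36]
[0.51, -0.65, 0.04, 0.0, -0.0, 0.36]
[0.48, -0.67, 0.04, 0.0, -0.0, 0.36]
[0.46, -0.69, 0.04, 0.0, -0.0, 0.36]
[0.43, -0.7, 0.04, 0.0, -0.0, 0.36]
[0.41, -0.72, 0.04, 0.0, -0.0, 0.36]
[0.38, -0.73, 0.04, 0.0, -0.0, 0.36]
[0.35, -0.74, 0.04, 0.0, -0.0, 0.36]
[0.33, -0.76, 0.04, 0.0, -0.0, 0.36]
```

Request:
arm_command([
  {"tx":0.7,"ty":-0.43,"tz":0.04,"wx":0,"wy":0,"wz":0.36,"claw":0},
  {"tx":0.69,"ty":-0.46,"tz":0.04,"wx":0,"wy":0,"wz":0.36,"claw":0},
  {"tx":0.67,"ty":-0.48,"tz":0.04,"wx":0,"wy":0,"wz":0.36,"claw":0},
  {"tx":0.65,"ty":-0.5,"tz":0.04,"wx":0,"wy":0,"wz":0.36,"claw":0},
  {"tx":0.63,"ty":-0.53,"tz":0.04,"wx":0,"wy":0,"wz":0.36,"claw":0},
  {"tx":0.61,"ty":-0.55,"tz":0.04,"wx":0,"wy":0,"wz":0.36,"claw":0},
  {"tx":0.59,"ty":-0.57,"tz":0.04,"wx":0,"wy":0,"wz":0.36,"claw":0},
  {"tx":0.57,"ty":-0.59,"tz":0.04,"wx":0,"wy":0,"wz":0.36,"claw":0},
  {"tx":0.55,"ty":-0.61,"tz":0.04,"wx":0,"wy":0,"wz":0.36,"claw":0},
  {"tx":0.53,"ty":-0.63,"tz":0.04,"wx":0,"wy":0,"wz":0.36,"claw":0},
])

```text
clock: 2.0
tcp_pos: [0.3868, -0.3755, 0.2189]
tcp_rot: [179.9, -0.0, 0.5]
ft_force: [-0.1, -0.7, 0.4]
grip_width: 0.0855
```

```bash
python3 -c "
from h import *
go(.5,-.22,.21,-15,9)"
```

```text
clock 2.0 pos [ 0.3868 -0.3755  0.2189] [ 1.7989e+02 -4.0000e-02  5.2000e-01] F [-0.1 -0.7  0.4] w 0.08546786427023861
[0.42, -0.57, 0.03, 0.0, -0.0, 0.3]
[0.41, -0.58, 0.03, 0.0, -0.0, 0.3]
[0.39, -0.6, 0.03, 0.0, -0.0, 0.3]
[0.37, -0.61, 0.03, 0.0, -0.0, 0.3]
[0.35, -0.62, 0.03, 0.0, -0.0, 0.3]
[0.33, -0.63, 0.03, 0.0, -0.0, 0.3]
[0.31, -0.64, 0.03, 0.0, -0.0, 0.3]
[0.3, -0.65, 0.03, 0.0, -0.0, 0.3]
[0.28, -0.66, 0.03, 0.0, -0.0, 0.3]
```

Request:
arm_command([
  {"tx":0.42,"ty":-0.57,"tz":0.03,"wx":0,"wy":0,"wz":0.3,"claw":0},
  {"tx":0.41,"ty":-0.58,"tz":0.03,"wx":0,"wy":0,"wz":0.3,"claw":0},
  {"tx":0.39,"ty":-0.6,"tz":0.03,"wx":0,"wy":0,"wz":0.3,"claw":0},
  {"tx":0.37,"ty":-0.61,"tz":0.03,"wx":0,"wy":0,"wz":0.3,"claw":0},
  {"tx":0.35,"ty":-0.62,"tz":0.03,"wx":0,"wy":0,"wz":0.3,"claw":0},
  {"tx":0.33,"ty":-0.63,"tz":0.03,"wx":0,"wy":0,"wz":0.3,"claw":0},
  {"tx":0.31,"ty":-0.64,"tz":0.03,"wx":0,"wy":0,"wz":0.3,"claw":0},
  {"tx":0.3,"ty":-0.65,"tz":0.03,"wx":0,"wy":0,"wz":0.3,"claw":0},
  {"tx":0.28,"ty":-0.66,"tz":0.03,"wx":0,"wy":0,"wz":0.3,"claw":0},
  {"tx":0,"ty":0,"tz":0,"wx":0,"wy":0,"wz":0,"claw":0},
])

```text
clock: 3.0
tcp_pos: [0.5065, -0.2116, 0.2111]
tcp_rot: [179.9, -0.2, -15.5]
ft_force: [-0.2, -0.4, -1.5]
grip_width: 0.0857
```

Run:
```python
from h import *
p,p2=wristpic();save(p,"w1")
r=pinpoint("rake_grip",p);print([(x["location"],x["score"]) for x in r])
if r: print(onz(p2,r[0]["location"],.076))
go(.5,-.22,.062,-15,10)
```

```text
[([278.6, 196.8], 0.71), ([31.8, 240.3], 0.22)]
[ 0.50417668 -0.21451461  0.076     ]
clock 3.1 pos [ 0.5056 -0.213   0.2112] [179.85  -0.18 -15.51] F [-0.6 -0.  -0.3] w 0.08525621966313972
[-0.01, 0.03, 0.5, 0.0, -0.0, -0.01]
[-0.01, 0.03, 0.5, 0.0, -0.0, -0.01]
[-0.01, 0.03, 0.5, 0.0, -0.0, -0.01]
[-0.01, 0.03, 0.5, 0.0, -0.0, -0.01]
[-0.01, 0.03, 0.5, 0.0, -0.0, -0.01]
[-0.01, 0.03, 0.5, 0.0, -0.0, -0.01]
[-0.01, 0.03, 0.5, 0.0, -0.0, -0.01]
[-0.01, 0.03, 0.5, 0.0, -0.0, -0.01]
[-0.01, 0.03, 0.5, 0.0, -0.0, -0.01]
[-0.01, 0.03, 0.5, 0.0, -0.0, -0.01]
```

View pics/w1.png

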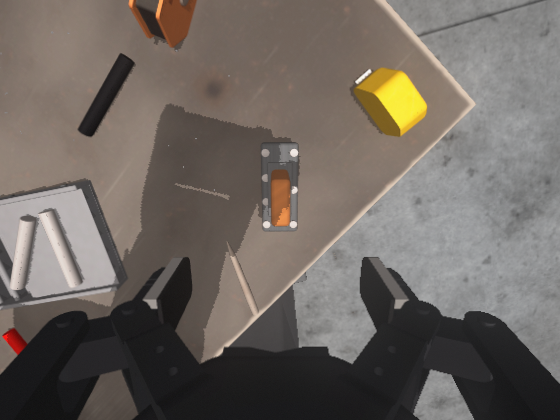

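The wrist view shows the rake at (281,187), its bar square to the tool axes. Its bar corners are at (263,143), (298,144), (264,231) and (298,230). The tray's open end is at lower left, with corners near (91,181) and (124,285).

Run:
```python
from h import *
p,p2=wristpic()
c=[onz(p2,u,.046) for u in[(263,143),(298,144),(298,230.5),(263.5,231)]]
print(np.round(c,4).tolist(),"ctr",np.mean(c,0),"yaws",[np.degrees(np.arctan2(*(a-b)[1::-1])) for a,b in((c[0],c[3]),(c[1],c[2]))])
print("studs",np.mean([onz(p2,u,.047) for u in[(265,153),(294,153),(294,224),(266,225)]],0))
v=[.5071,.1222,-.0766];C,S=np.cos(v[2]),np.sin(v[2])
W=lambda x,y,z:[v[0]+(C*x-S*y)/1e3,v[1]+(S*x+C*y)/1e3,z/1e3]
print("tray corners pred",proj(p2,[W(71,-110,30),W(-71,-110,30)]))
```

```text
[[0.5554, -0.2139, 0.046], [0.5446, -0.2487, 0.046], [0.4508, -0.2249, 0.046], [0.4608, -0.1869, 0.046]] ctr [ 0.50290201 -0.21860744  0.046     ] yaws [np.float64(-15.961739895850505), np.float64(-14.273839674364085)]
studs [ 0.50234197 -0.21744464  0.047     ]
tray corners pred [[ 74.67286813 182.96313018]
 [118.05097171 289.08909072]]
```

```bash
python3 -c "
from h import *
go(.5025,-.218,.062,-15.2,10)"|head -2
```

```text
clock 3.15 pos [ 0.5053 -0.2134  0.2112] [179.85  -0.18 -15.55] F [-0.3 -0.4  0.4] w 0.08547782723002538
[-0.01, 0.02, 0.5, 0.0, -0.0, -0.01]
```

Request:
arm_command([
  {"tx":-0.03,"ty":0.08,"tz":0.5,"wx":0,"wy":0,"wz":-0.02,"claw":0},
  {"tx":-0.03,"ty":0.06,"tz":0.5,"wx":0,"wy":0,"wz":-0.02,"claw":0},
  {"tx":-0.02,"ty":0.04,"tz":0.5,"wx":0,"wy":0,"wz":-0.02,"claw":0},
  {"tx":0,"ty":0,"tz":0.5,"wx":0,"wy":0,"wz":0,"claw":0},
  {"tx":0,"ty":0,"tz":0.5,"wx":0,"wy":0,"wz":0,"claw":0},
  {"tx":0,"ty":0,"tz":0.5,"wx":0,"wy":0,"wz":0,"claw":0},
  {"tx":0,"ty":0,"tz":0.5,"wx":0,"wy":0,"wz":0,"claw":0},
  {"tx":0,"ty":0,"tz":0.4,"wx":0,"wy":0,"wz":0,"claw":0},
  {"tx":0,"ty":0,"tz":0.2,"wx":0,"wy":0,"wz":0,"claw":0},
  {"tx":0,"ty":0,"tz":0,"wx":0,"wy":0,"wz":0,"claw":0},
])

```text
clock: 4.15
tcp_pos: [0.4978, -0.2276, 0.0853]
tcp_rot: [179.7, -0.4, -15.5]
ft_force: [-0.0, -0.3, 0.2]
grip_width: 0.0857
```

```bash
python3 -c "
from h import *
go(.5025,-.218,.062,-15.2,1)"
```

```text
clock 4.15 pos [ 0.4978 -0.2276  0.0853] [179.74  -0.37 -15.52] F [-0.  -0.3  0.2] w 0.08570391051214327
[0.06, -0.36, 0.78, 0.05, -0.07, -0.06]
```

Request:
arm_command([
  {"tx":0.03,"ty":-0.18,"tz":0.2,"wx":0.03,"wy":-0.05,"wz":-0.03,"claw":0},
  {"tx":0.03,"ty":-0.18,"tz":0.2,"wx":0.03,"wy":-0.03,"wz":-0.03,"claw":0},
  {"tx":0,"ty":0,"tz":0.2,"wx":0,"wy":0,"wz":0,"claw":0},
  {"tx":0,"ty":0,"tz":0.2,"wx":0,"wy":0,"wz":0,"claw":0},
  {"tx":0,"ty":0,"tz":0,"wx":0,"wy":0,"wz":0,"claw":0},
  {"tx":0,"ty":0,"tz":0,"wx":0,"wy":0,"wz":0,"claw":0},
  {"tx":0,"ty":0,"tz":0,"wx":0,"wy":0,"wz":0,"claw":0},
  {"tx":0,"ty":0,"tz":0,"wx":0,"wy":0,"wz":0,"claw":0},
  {"tx":0,"ty":0,"tz":0,"wx":0,"wy":0,"wz":0,"claw":0},
  {"tx":0,"ty":0,"tz":0,"wx":0,"wy":0,"wz":0,"claw":0},
])

```text
clock: 5.15
tcp_pos: [0.5037, -0.2173, 0.0611]
tcp_rot: [-179.9, -0.1, -15.1]
ft_force: [0.6, -0.6, 1.2]
grip_width: 0.0853
```

```bash
python3 -c "
from h import *
go(.5025,-.218,.062,-15.2,1)"
```

```text
clock 5.15 pos [ 0.5037 -0.2173  0.0611] [-1.7994e+02 -5.0000e-02 -1.5110e+01] F [ 0.6 -0.6  1.2] w 0.08528294085462958
[-0.03, 0.03, -0.03, -0.01, -0.01, 0.02]
```

Request:
arm_command([
  {"tx":0,"ty":0,"tz":0,"wx":0,"wy":0,"wz":0,"claw":120},
  {"tx":0,"ty":0,"tz":0,"wx":0,"wy":0,"wz":0,"claw":150},
  {"tx":0,"ty":0,"tz":0,"wx":0,"wy":0,"wz":0,"claw":255},
  {"tx":0,"ty":0,"tz":0,"wx":0,"wy":0,"wz":0,"claw":255},
  {"tx":0,"ty":0,"tz":0,"wx":0,"wy":0,"wz":0,"claw":255},
  {"tx":0,"ty":0,"tz":0,"wx":0,"wy":0,"wz":0,"claw":255},
  {"tx":0,"ty":0,"tz":0,"wx":0,"wy":0,"wz":0,"claw":255},
  {"tx":0,"ty":0,"tz":0,"wx":0,"wy":0,"wz":0,"claw":255},
  {"tx":0,"ty":0,"tz":0,"wx":0,"wy":0,"wz":0,"claw":255},
  {"tx":0,"ty":0,"tz":0,"wx":0,"wy":0,"wz":0,"claw":255},
])

```text
clock: 6.15
tcp_pos: [0.5037, -0.2174, 0.0613]
tcp_rot: [-179.9, -0.1, -15.1]
ft_force: [-0.5, 0.4, 0.2]
grip_width: 0.0174
```

```bash
python3 -c "
from h import *
go(.5025,-.218,.16,-15.2,10)"|head -2
```

```text
clock 6.15 pos [ 0.5037 -0.2174  0.0613] [-1.7994e+02 -6.0000e-02 -1.5120e+01] F [-0.5  0.4  0.2] w 0.017392483795394
[-0.0, 0.0, -0.33, -0.0, -0.0, 0.0]
```

Grasped (opening 17.4 mm, TCP 0.0613 with the tines on the bench). Now I lift and move halfway to the tray.

Request:
arm_command([
  {"tx":0,"ty":0,"tz":-0.4,"wx":0,"wy":0,"wz":0,"claw":255},
  {"tx":0,"ty":0,"tz":-0.5,"wx":0,"wy":0,"wz":0,"claw":255},
  {"tx":0,"ty":0,"tz":-0.5,"wx":0,"wy":0,"wz":0,"claw":255},
  {"tx":0.05,"ty":-0.2,"tz":-0.5,"wx":0,"wy":0,"wz":-0.2,"claw":255},
  {"tx":0.1,"ty":-0.5,"tz":-0.5,"wx":0,"wy":0,"wz":-0.3,"claw":255},
  {"tx":0.1,"ty":-0.7,"tz":-0.5,"wx":0,"wy":0,"wz":-0.3,"claw":255},
  {"tx":0.05,"ty":-0.9,"tz":-0.5,"wx":0,"wy":0,"wz":-0.4,"claw":255},
  {"tx":0.05,"ty":-0.9,"tz":-0.4,"wx":0,"wy":0,"wz":-0.4,"claw":255},
  {"tx":0.05,"ty":-0.8,"tz":-0.2,"wx":0,"wy":0,"wz":-0.3,"claw":255},
  {"tx":0,"ty":-0.5,"tz":0,"wx":0,"wy":0,"wz":0,"claw":255},
])

```text
clock: 7.15
tcp_pos: [0.537, -0.0837, 0.1924]
tcp_rot: [-179.9, -0.1, -4.0]
ft_force: [0.4, -0.3, -2.1]
grip_width: 0.0177
```

Run:
```python
from h import *
p,p2=wristpic();save(p,"w2");q=viewer.get_image("side");save(q,"s2")
v=[.5071,.1222,-.0766];C,S=np.cos(v[2]),np.sin(v[2])
W=lambda x,y,z:[v[0]+(C*x-S*y)/1e3,v[1]+(S*x+C*y)/1e3,z/1e3]
print("pred",proj(p2,[W(71,-110,30),W(-71,-110,30),W(71,93,36),W(-71,93,36)]).round())
im=p["img"].copy()
for u in proj(p2,[W(71,-110,30),W(-71,-110,30),W(71,93,36),W(-71,93,36)]): cv2.circle(im,tuple(int(x) for x in u),3,(0,255,0),1)
save({"img":im},"w2")
r=pinpoint("rod_a",p);print([(x["location"],x["score"],onz(p2,x["location"],.03).round(3)) for x in r])
r=pinpoint("tray",p);print([(x["location"],x["score"],onz(p2,x["location"],.0).round(3)) for x in r])
go(.4994,.0225,.16,-4.4,10)
```

```text
pred [[188. 165.]
 [198. 283.]
 [ -7. 165.]
 [ 27. 284.]]
[([64.3, 334.0], 0.91, array([0.364, 0.202, 0.03 ])), ([144.1, 224.9], 0.73, array([0.506, 0.067, 0.03 ])), ([239.4, 79.4], 0.66, array([ 0.648, -0.056,  0.03 ])), ([104.4, 224.4], 0.62, array([0.509, 0.112, 0.03 ]))]
[([108.0, 214.7], 0.98, array([0.511, 0.124, 0.   ]))]
clock 7.35 pos [ 0.5364 -0.0853  0.1907] [-1.799e+02  4.000e-02 -4.120e+00] F [-0.3 -0.1 -1.8] w 0.016987666859015777
[-0.15, -0.35, 0.1, -0.0, 0.0, 0.0]
[-0.15, -0.35, 0.1, -0.0, 0.0, 0.0]
[-0.15, -0.35, 0.1, -0.0, 0.0, 0.0]
[-0.15, -0.35, 0.1, -0.0, 0.0, 0.0]
[-0.15, -0.35, 0.1, -0.0, 0.0, 0.0]
[-0.15, -0.35, 0.1, -0.0, 0.0, 0.0]
[-0.15, -0.35, 0.1, -0.0, 0.0, 0.0]
[-0.15, -0.35, 0.1, -0.0, 0.0, 0.0]
[-0.15, -0.35, 0.1, -0.0, 0.0, 0.0]
[-0.15, -0.35, 0.1, -0.0, 0.0, 0.0]
```

View pics/w2.png

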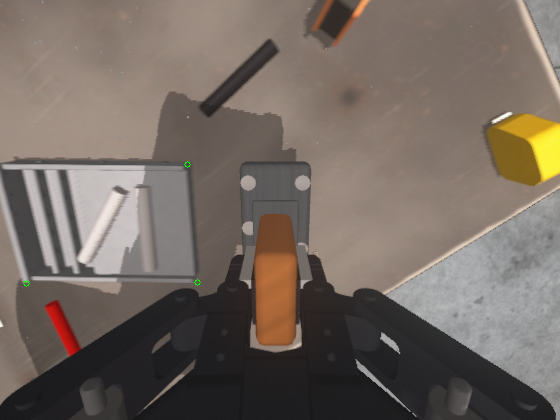

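The predicted tray corners (188,165), (198,283) and (27,284) lie on the picture's corners, so the tray pose holds. The bars are at (144,225) and (104,224), both on the shelf. I go above the start of the comb.

Request:
arm_command([
  {"tx":-0.15,"ty":-0.4,"tz":0.1,"wx":0,"wy":0,"wz":0,"claw":255},
  {"tx":-0.15,"ty":-0.4,"tz":0.1,"wx":0,"wy":0,"wz":0,"claw":255},
  {"tx":-0.15,"ty":-0.4,"tz":0.1,"wx":0,"wy":0,"wz":0,"claw":255},
  {"tx":-0.15,"ty":-0.4,"tz":0.1,"wx":0,"wy":0,"wz":0,"claw":255},
  {"tx":-0.15,"ty":-0.4,"tz":0.1,"wx":0,"wy":0,"wz":0,"claw":255},
  {"tx":-0.15,"ty":-0.4,"tz":0.1,"wx":0,"wy":0,"wz":0,"claw":255},
  {"tx":-0.15,"ty":-0.4,"tz":0.1,"wx":0,"wy":0,"wz":0,"claw":255},
  {"tx":-0.15,"ty":-0.3,"tz":0.1,"wx":0,"wy":0,"wz":0,"claw":255},
  {"tx":0,"ty":0,"tz":0,"wx":0,"wy":0,"wz":0,"claw":255},
  {"tx":0,"ty":0,"tz":0,"wx":0,"wy":0,"wz":0,"claw":255},
])

```text
clock: 8.35
tcp_pos: [0.5033, 0.0173, 0.1633]
tcp_rot: [-179.9, 0.2, -4.3]
ft_force: [0.1, -0.2, -1.7]
grip_width: 0.0174
```

```bash
python3 -c "
from h import *
go(.4994,.0225,.0865,-4.4,8)"|head -2
```

```text
clock 8.35 pos [0.5033 0.0173 0.1633] [-179.89    0.23   -4.29] F [ 0.1 -0.2 -1.7] w 0.017422227868652884
[-0.02, -0.02, 0.32, -0.0, 0.01, 0.0]
```

Request:
arm_command([
  {"tx":-0.03,"ty":-0.02,"tz":0.35,"wx":0,"wy":0.01,"wz":0,"claw":255},
  {"tx":-0.03,"ty":-0.02,"tz":0.35,"wx":0,"wy":0.01,"wz":0,"claw":255},
  {"tx":-0.02,"ty":-0.02,"tz":0.35,"wx":0,"wy":0.01,"wz":0,"claw":255},
  {"tx":-0.02,"ty":-0.02,"tz":0.35,"wx":0,"wy":0,"wz":0,"claw":255},
  {"tx":-0.02,"ty":-0.02,"tz":0.35,"wx":0,"wy":0,"wz":0,"claw":255},
  {"tx":0,"ty":0,"tz":0.3,"wx":0,"wy":0,"wz":0,"claw":255},
  {"tx":0,"ty":0,"tz":0.2,"wx":0,"wy":0,"wz":0,"claw":255},
  {"tx":0,"ty":0,"tz":0.1,"wx":0,"wy":0,"wz":0,"claw":255},
  {"tx":0,"ty":0,"tz":0,"wx":0,"wy":0,"wz":0,"claw":255},
  {"tx":0,"ty":0,"tz":0,"wx":0,"wy":0,"wz":0,"claw":255},
])

```text
clock: 9.35
tcp_pos: [0.5001, 0.0191, 0.0857]
tcp_rot: [-179.9, 0.1, -4.4]
ft_force: [-0.6, -0.5, -3.0]
grip_width: 0.0173
```

```bash
python3 -c "
from h import *
go(.4994,.0225,.0865,-4.4,1)"|head -2
```

```text
clock 9.35 pos [0.5001 0.0191 0.0857] [-1.799e+02  7.000e-02 -4.430e+00] F [-0.6 -0.5 -3. ] w 0.017269656328819914
[-0.03, -0.11, -0.03, -0.02, 0.01, -0.01]
```

Tines are 2.4 mm above the shelf behind rod_a. I start combing slowly.

Request:
arm_command([
  {"tx":-0.02,"ty":-0.12,"tz":-0.03,"wx":0,"wy":0,"wz":0,"claw":255},
  {"tx":0,"ty":-0.15,"tz":0,"wx":0,"wy":0,"wz":0,"claw":255},
  {"tx":0,"ty":-0.15,"tz":0,"wx":0,"wy":0,"wz":0,"claw":255},
  {"tx":0,"ty":-0.15,"tz":0,"wx":0,"wy":0,"wz":0,"claw":255},
  {"tx":0,"ty":-0.15,"tz":0,"wx":0,"wy":0,"wz":0,"claw":255},
  {"tx":0,"ty":-0.15,"tz":0,"wx":0,"wy":0,"wz":0,"claw":255},
  {"tx":0,"ty":-0.15,"tz":0,"wx":0,"wy":0,"wz":0,"claw":255},
  {"tx":0,"ty":-0.15,"tz":0,"wx":0,"wy":0,"wz":0,"claw":255},
  {"tx":0,"ty":-0.15,"tz":0,"wx":0,"wy":0,"wz":0,"claw":255},
  {"tx":0,"ty":-0.15,"tz":0,"wx":0,"wy":0,"wz":0,"claw":255},
])

```text
clock: 10.35
tcp_pos: [0.5037, 0.0669, 0.0881]
tcp_rot: [-179.9, -0.1, -4.4]
ft_force: [-0.5, -0.3, -2.0]
grip_width: 0.0176
```

```bash
python3 -c "
from h import *
go(.5115,.179,.0865,-4.4,25)"|head -2
```

```text
clock 10.35 pos [0.5037 0.0669 0.0881] [-1.799e+02 -8.000e-02 -4.430e+00] F [-0.5 -0.3 -2. ] w 0.017627023082137226
[-0.0, -0.15, 0.0, -0.0, -0.0, -0.0]
```

Request:
arm_command([
  {"tx":0,"ty":-0.13,"tz":0.04,"wx":0,"wy":0,"wz":0,"claw":255},
  {"tx":0,"ty":-0.13,"tz":0.01,"wx":0,"wy":0,"wz":0,"claw":255},
  {"tx":0,"ty":-0.13,"tz":0.01,"wx":0,"wy":0,"wz":0,"claw":255},
  {"tx":0,"ty":-0.13,"tz":0,"wx":0,"wy":0,"wz":0,"claw":255},
  {"tx":0,"ty":-0.13,"tz":0.01,"wx":0,"wy":0,"wz":0,"claw":255},
  {"tx":0,"ty":-0.13,"tz":0,"wx":0,"wy":0,"wz":0,"claw":255},
  {"tx":0,"ty":-0.13,"tz":0.01,"wx":0,"wy":0,"wz":0,"claw":255},
  {"tx":0,"ty":-0.13,"tz":0,"wx":0,"wy":0,"wz":0,"claw":255},
  {"tx":0,"ty":-0.13,"tz":0.01,"wx":0,"wy":0,"wz":0,"claw":255},
  {"tx":0,"ty":-0.13,"tz":0,"wx":0,"wy":0,"wz":0,"claw":255},
])

```text
clock: 11.35
tcp_pos: [0.5069, 0.1094, 0.0851]
tcp_rot: [-179.9, -0.1, -4.4]
ft_force: [0.4, -0.5, -2.9]
grip_width: 0.0174
```

Run:
```python
from h import *
go(.5115,.179,.0865,-4.4,18)
q=viewer.get_image("side");p=viewer.get_image("scene")
a=cv2.resize(p["img"][150:260,165:305],None,fx=2.8,fy=2.8,interpolation=cv2.INTER_CUBIC)
b=cv2.resize(q["img"][170:310,165:305],None,fx=2.8,fy=2.8,interpolation=cv2.INTER_CUBIC)
o=np.zeros((400,790,3),np.uint8);o[:a.shape[0],:a.shape[1]]=a;o[:b.shape[0],395:395+b.shape[1]]=b
save({"img":o},"c2")
```

```text
clock 11.35 pos [0.5069 0.1094 0.0851] [-1.799e+02 -7.000e-02 -4.430e+00] F [ 0.4 -0.5 -2.9] w 0.01738583971190795
[-0.0, -0.13, -0.0, -0.0, -0.0, -0.0]
[-0.0, -0.13, -0.0, -0.0, -0.0, -0.0]
[-0.0, -0.13, -0.0, -0.0, -0.0, -0.0]
[-0.0, -0.13, -0.0, -0.0, -0.0, -0.0]
[-0.0, -0.13, -0.0, -0.0, -0.0, -0.0]
[-0.0, -0.13, -0.0, -0.0, -0.0, -0.0]
[-0.0, -0.13, -0.0, -0.0, -0.0, -0.0]
[-0.0, -0.13, -0.0, -0.0, -0.0, -0.0]
[-0.0, -0.13, -0.0, -0.0, -0.0, -0.0]
[-0.0, -0.13, -0.0, -0.0, -0.0, -0.0]
[-0.0, -0.13, -0.0, -0.0, -0.0, -0.0]
[-0.0, -0.13, -0.0, -0.0, -0.0, -0.0]
[-0.0, -0.13, -0.0, -0.0, -0.0, -0.0]
[-0.0, -0.13, -0.0, -0.0, -0.0, -0.0]
[-0.0, -0.13, -0.0, -0.0, -0.0, -0.0]
[-0.0, -0.13, -0.0, -0.0, -0.0, -0.0]
[-0.0, -0.13, -0.0, -0.0, -0.0, -0.0]
[-0.0, -0.13, -0.0, -0.0, -0.0, -0.0]
```

View pics/c2.png

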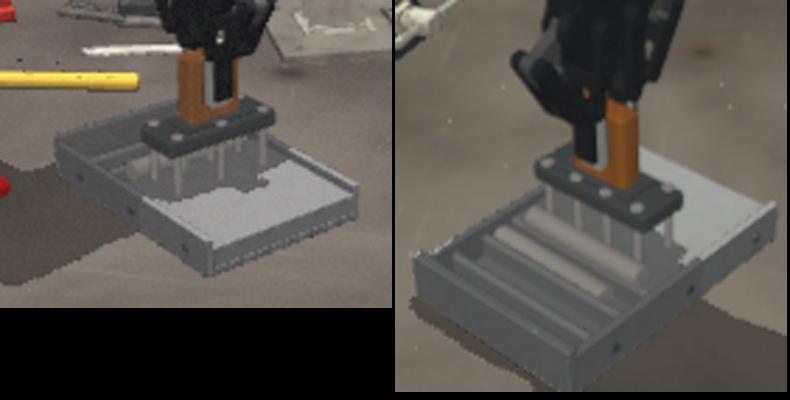

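Side crop: rod_b lies in the first groove (550,262). rod_a is parallel on the shelf behind it (585,245), with the tines just behind. I continue, raising about 2 mm.

Request:
arm_command([
  {"tx":0,"ty":-0.12,"tz":-0.05,"wx":0,"wy":0,"wz":0,"claw":255},
  {"tx":0,"ty":-0.13,"tz":0,"wx":0,"wy":0,"wz":0,"claw":255},
  {"tx":0,"ty":-0.13,"tz":0,"wx":0,"wy":0,"wz":0,"claw":255},
  {"tx":0,"ty":-0.13,"tz":0,"wx":0,"wy":0,"wz":0,"claw":255},
  {"tx":0,"ty":-0.13,"tz":0,"wx":0,"wy":0,"wz":0,"claw":255},
  {"tx":0,"ty":-0.13,"tz":0,"wx":0,"wy":0,"wz":0,"claw":255},
  {"tx":0,"ty":-0.13,"tz":0,"wx":0,"wy":0,"wz":0,"claw":255},
  {"tx":0,"ty":-0.13,"tz":0,"wx":0,"wy":0,"wz":0,"claw":255},
  {"tx":0,"ty":-0.13,"tz":0,"wx":0,"wy":0,"wz":0,"claw":255},
  {"tx":0,"ty":-0.13,"tz":0,"wx":0,"wy":0,"wz":0,"claw":255},
])

```text
clock: 12.45
tcp_pos: [0.5101, 0.1511, 0.0869]
tcp_rot: [-179.9, -0.1, -4.4]
ft_force: [0.0, -0.3, -1.6]
grip_width: 0.0174
```

Run:
```python
from h import *
go(.5115,.179,.087,-4.4,1)
q=viewer.get_image("side")
print([(x["location"],round(x["score"],2)) for x in pinpoint("rod_a",q)])
save({"img":cv2.resize(q["img"][150:310,165:305],None,fx=3.2,fy=3.2,interpolation=cv2.INTER_CUBIC)},"c3")
```

```text
clock 12.45 pos [0.5101 0.1511 0.0869] [-1.799e+02 -6.000e-02 -4.430e+00] F [ 0.  -0.3 -1.6] w 0.01735608962269081
[-0.03, -0.93, -0.0, -0.02, -0.01, -0.01]
[([216.9, 272.8], 0.83), ([238.0, 204.1], 0.6), ([278.9, 331.8], 0.58), ([219.3, 259.0], 0.57)]
```

View pics/c3.png

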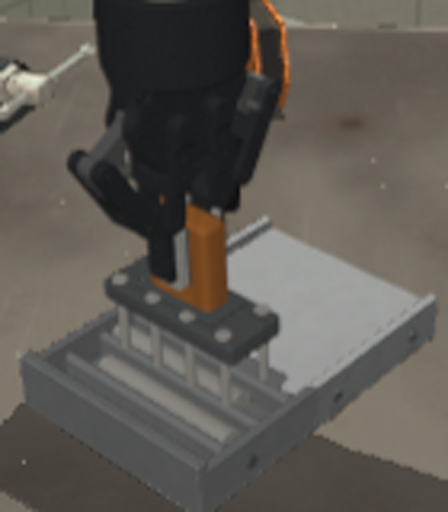

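The side crop shows a bar down in the second groove at crop (165,395). I check both positions numerically at groove height.

Run:
```python
from h import *
v=[.5071,.1222,-.0766];c,s=np.cos(v[2]),np.sin(v[2])
def L(X): d=X[:2]-v[:2];return np.array([c*d[0]+s*d[1],-s*d[0]+c*d[1]])*1e3
for n in("side","scene"):
    q=viewer.get_image(n)
    for x in pinpoint("rod_a",q)+boxes_of("rod_a",q):
        l=L(onz(q,x["location"],.014))
        if abs(l[0])<80: print(n,np.round(x["location"]),round(x["score"],2),"tray",l.round(1))
go(.4994,.0225,.17,-4.4,1)
```

```text
side [218. 273.] 0.59 tray [ 0.3 46.9]
side [220. 264.] 0.56 tray [17.2 26.7]
side [226. 262.] 0.59 tray [12.7 15.3]
side [218. 271.] 0.57 tray [ 4.3 43.1]
scene [218. 205.] 0.6 tray [-7.5 54.1]
scene [233. 206.] 0.55 tray [18.6 32.8]
scene [212. 204.] 0.66 tray [-15.5  66.3]
scene [242. 215.] 0.32 tray [  7.2 -16.8]
clock 12.85 pos [0.5101 0.1506 0.0869] [-1.799e+02 -7.000e-02 -4.440e+00] F [ 0.8  0.1 -1.9] w 0.017441370789842363
[-0.02, 4.28, -2.78, -0.02, -0.01, -0.01]
```

Bars sit near tray y 47 and 25, i.e. grooves 2 and 1. I lift straight up, then look again.

Request:
arm_command([
  {"tx":0,"ty":0,"tz":-0.1,"wx":0,"wy":0,"wz":0,"claw":255},
  {"tx":0,"ty":0,"tz":-0.3,"wx":0,"wy":0,"wz":0,"claw":255},
  {"tx":0,"ty":0,"tz":-0.5,"wx":0,"wy":0,"wz":0,"claw":255},
  {"tx":0,"ty":0,"tz":-0.5,"wx":0,"wy":0,"wz":0,"claw":255},
  {"tx":0,"ty":0.2,"tz":-0.5,"wx":0,"wy":0,"wz":0,"claw":255},
  {"tx":0,"ty":0.5,"tz":-0.5,"wx":0,"wy":0,"wz":0,"claw":255},
  {"tx":0,"ty":0.9,"tz":-0.3,"wx":0,"wy":0,"wz":0,"claw":255},
  {"tx":0,"ty":0.9,"tz":-0.2,"wx":0,"wy":0,"wz":0,"claw":255},
  {"tx":0,"ty":0.9,"tz":0,"wx":0,"wy":0,"wz":0,"claw":255},
  {"tx":0,"ty":0.9,"tz":0,"wx":0,"wy":0,"wz":0,"claw":255},
])

```text
clock: 13.85
tcp_pos: [0.4999, 0.0196, 0.1834]
tcp_rot: [-179.9, -0.3, -4.2]
ft_force: [1.1, 0.0, -2.1]
grip_width: 0.0175
```

Run:
```python
from h import *
v=[.5071,.1222,-.0766];c,s=np.cos(v[2]),np.sin(v[2])
def L(X): d=X[:2]-v[:2];return np.array([c*d[0]+s*d[1],-s*d[0]+c*d[1]])*1e3
q=viewer.get_image("side")
for x in pinpoint("rod_a",q):
    l=L(onz(q,x["location"],.014))
    if abs(l[0])<80: print(np.round(x["location"]),round(x["score"],2),"tray",l.round(1))
save({"img":cv2.resize(q["img"][150:310,165:345],None,fx=3.2,fy=3.2,interpolation=cv2.INTER_CUBIC)},"c4")
go(.505,-.18,.17,-4.4,10)
```

```text
[218. 274.] 0.5 tray [-0.2 49.1]
[219. 264.] 0.5 tray [19.5 27.5]
clock 13.95 pos [0.5    0.0183 0.1833] [-179.92   -0.33   -4.36] F [ 0.4  0.3 -2.4] w 0.01730928903921074
[0.07, 0.66, 0.04, -0.0, -0.01, 0.0]
[0.07, 0.66, 0.04, -0.0, -0.01, 0.0]
[0.07, 0.66, 0.04, -0.0, -0.01, 0.0]
[0.07, 0.66, 0.04, -0.0, -0.01, 0.0]
[0.07, 0.66, 0.04, -0.0, -0.01, 0.0]
[0.07, 0.66, 0.04, -0.0, -0.01, 0.0]
[0.07, 0.66, 0.04, -0.0, -0.01, 0.0]
[0.07, 0.66, 0.04, -0.0, -0.01, 0.0]
[0.07, 0.66, 0.04, -0.0, -0.01, 0.0]
[0.07, 0.66, 0.04, -0.0, -0.01, 0.0]
```

View pics/c4.png

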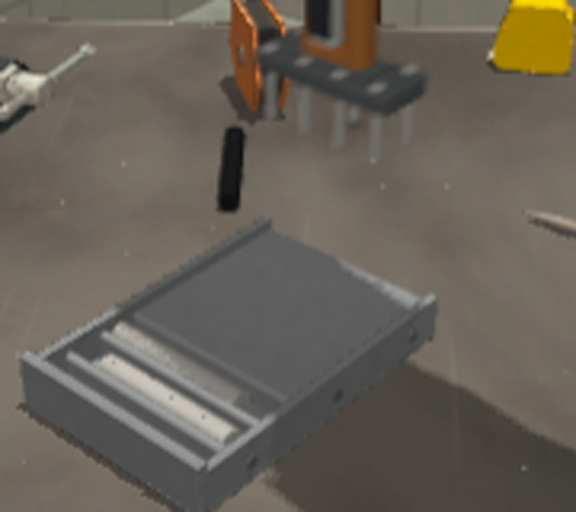

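Both bars lie parallel in grooves 1 and 2, at crop (180,365) and (165,398). I carry the rake back to its old spot.

Request:
arm_command([
  {"tx":0.07,"ty":0.5,"tz":0.04,"wx":0,"wy":-0.02,"wz":0,"claw":255},
  {"tx":0.07,"ty":0.7,"tz":0.04,"wx":0,"wy":-0.02,"wz":0,"claw":255},
  {"tx":0.07,"ty":0.8,"tz":0.04,"wx":0,"wy":-0.02,"wz":0,"claw":255},
  {"tx":0.07,"ty":0.8,"tz":0.04,"wx":0,"wy":0,"wz":0,"claw":255},
  {"tx":0.07,"ty":0.8,"tz":0.04,"wx":0,"wy":0,"wz":0,"claw":255},
  {"tx":0.07,"ty":0.8,"tz":0.04,"wx":0,"wy":0,"wz":0,"claw":255},
  {"tx":0.07,"ty":0.8,"tz":0.04,"wx":0,"wy":0,"wz":0,"claw":255},
  {"tx":0.07,"ty":0.6,"tz":0.04,"wx":0,"wy":0,"wz":0,"claw":255},
  {"tx":0.07,"ty":0.3,"tz":0.04,"wx":0,"wy":0,"wz":0,"claw":255},
  {"tx":0,"ty":0,"tz":0,"wx":0,"wy":0,"wz":0,"claw":255},
])

```text
clock: 14.95
tcp_pos: [0.5058, -0.1691, 0.1775]
tcp_rot: [-179.9, -0.2, -4.3]
ft_force: [0.3, -0.0, -1.4]
grip_width: 0.0169
```

```bash
python3 -c "
from h import *
go(.505,-.18,.064,-4.4,10)"|head -2
```

```text
clock 14.95 pos [ 0.5058 -0.1691  0.1775] [-179.9    -0.24   -4.34] F [ 0.3 -0.  -1.4] w 0.016892835980503916
[-0.0, 0.04, 0.38, -0.0, -0.0, 0.0]
```

A thin stick lies near (0.45, -0.14), so I shift about 40 mm further along -y while descending.

Request:
arm_command([
  {"tx":0,"ty":0.4,"tz":0.1,"wx":0,"wy":0,"wz":0,"claw":255},
  {"tx":0,"ty":0.5,"tz":0.3,"wx":0,"wy":0,"wz":0,"claw":255},
  {"tx":0,"ty":0.35,"tz":0.5,"wx":0,"wy":0,"wz":0,"claw":255},
  {"tx":0,"ty":0.1,"tz":0.5,"wx":0,"wy":0,"wz":0,"claw":255},
  {"tx":0,"ty":0,"tz":0.5,"wx":0,"wy":0,"wz":0,"claw":255},
  {"tx":0,"ty":0,"tz":0.5,"wx":0,"wy":0,"wz":0,"claw":255},
  {"tx":0,"ty":0,"tz":0.5,"wx":0,"wy":0,"wz":0,"claw":255},
  {"tx":0,"ty":0,"tz":0.3,"wx":0,"wy":0,"wz":0,"claw":255},
  {"tx":0,"ty":0,"tz":0.1,"wx":0,"wy":0,"wz":0,"claw":255},
  {"tx":0,"ty":0,"tz":0,"wx":0,"wy":0,"wz":0,"claw":255},
])

```text
clock: 15.95
tcp_pos: [0.5025, -0.2127, 0.0713]
tcp_rot: [-179.9, -0.2, -4.1]
ft_force: [0.4, 0.6, -2.2]
grip_width: 0.0172
```

```bash
python3 -c "
from h import *
go(.505,-.21,.0615,-4.4,1)"|head -2
```

```text
clock 15.95 pos [ 0.5025 -0.2127  0.0713] [-179.87   -0.18   -4.15] F [ 0.4  0.6 -2.2] w 0.017222627897478346
[0.08, -0.1, 0.33, -0.02, -0.03, 0.04]
```

Request:
arm_command([
  {"tx":0,"ty":0,"tz":0.1,"wx":-0.02,"wy":-0.03,"wz":0,"claw":255},
  {"tx":0,"ty":0,"tz":0.1,"wx":0,"wy":0,"wz":0,"claw":255},
  {"tx":0,"ty":0,"tz":0.06,"wx":0,"wy":0,"wz":0,"claw":255},
  {"tx":0,"ty":0,"tz":0.04,"wx":0,"wy":0,"wz":0,"claw":255},
  {"tx":0,"ty":0,"tz":0.02,"wx":0,"wy":0,"wz":0,"claw":255},
  {"tx":0,"ty":0,"tz":0,"wx":0,"wy":0,"wz":0,"claw":255},
  {"tx":0,"ty":0,"tz":0,"wx":0,"wy":0,"wz":0,"claw":255},
  {"tx":0,"ty":0,"tz":0,"wx":0,"wy":0,"wz":0,"claw":255},
  {"tx":0,"ty":0,"tz":0,"wx":0,"wy":0,"wz":0,"claw":255},
  {"tx":0,"ty":0,"tz":0,"wx":0,"wy":0,"wz":0,"claw":255},
])

```text
clock: 16.95
tcp_pos: [0.5034, -0.2132, 0.063]
tcp_rot: [179.9, -0.2, -4.1]
ft_force: [0.8, -0.3, -2.6]
grip_width: 0.0169
```

```bash
python3 -c "
from h import *
go(.505,-.21,.0613,-4.4,1)"|head -2
```

```text
clock 16.95 pos [ 0.5034 -0.2132  0.063 ] [179.91  -0.19  -4.12] F [ 0.8 -0.3 -2.6] w 0.016918144475631346
[0.04, -0.11, 0.06, 0.02, -0.03, 0.05]
```

Request:
arm_command([
  {"tx":0,"ty":0,"tz":0.05,"wx":0,"wy":0,"wz":0,"claw":255},
  {"tx":0,"ty":0,"tz":0.04,"wx":0,"wy":0,"wz":0,"claw":255},
  {"tx":0,"ty":0,"tz":0,"wx":0,"wy":0,"wz":0,"claw":255},
  {"tx":0,"ty":0,"tz":0,"wx":0,"wy":0,"wz":0,"claw":180},
  {"tx":0,"ty":0,"tz":0,"wx":0,"wy":0,"wz":0,"claw":120},
  {"tx":0,"ty":0,"tz":0,"wx":0,"wy":0,"wz":0,"claw":60},
  {"tx":0,"ty":0,"tz":0,"wx":0,"wy":0,"wz":0,"claw":0},
  {"tx":0,"ty":0,"tz":0,"wx":0,"wy":0,"wz":0,"claw":0},
  {"tx":0,"ty":0,"tz":0,"wx":0,"wy":0,"wz":0,"claw":0},
  {"tx":0,"ty":0,"tz":0,"wx":0,"wy":0,"wz":0,"claw":0},
])

```text
clock: 17.95
tcp_pos: [0.504, -0.2134, 0.0613]
tcp_rot: [179.9, -0.3, -4.1]
ft_force: [0.0, -0.7, -0.0]
grip_width: 0.0853
```

```bash
python3 -c "
from h import *
go(.505,-.21,.2,-4.4,10)"|head -2
```

```text
clock 17.95 pos [ 0.504  -0.2134  0.0613] [179.86  -0.29  -4.12] F [ 0.  -0.7 -0. ] w 0.08526509561612901
[0.0, -0.01, -0.46, 0.0, -0.01, 0.0]
```

Request:
arm_command([
  {"tx":0,"ty":0,"tz":-0.2,"wx":0,"wy":0,"wz":0,"claw":0},
  {"tx":0,"ty":0,"tz":-0.4,"wx":0,"wy":0,"wz":0,"claw":0},
  {"tx":0,"ty":0,"tz":-0.5,"wx":0,"wy":0,"wz":0,"claw":0},
  {"tx":0,"ty":0,"tz":-0.6,"wx":0,"wy":0,"wz":0,"claw":0},
  {"tx":0,"ty":0,"tz":-0.6,"wx":0,"wy":0,"wz":0,"claw":0},
  {"tx":0,"ty":0,"tz":-0.6,"wx":0,"wy":0,"wz":0,"claw":0},
  {"tx":0,"ty":0,"tz":-0.6,"wx":0,"wy":0,"wz":0,"claw":0},
  {"tx":0,"ty":0,"tz":-0.5,"wx":0,"wy":0,"wz":0,"claw":0},
  {"tx":0,"ty":0,"tz":-0.3,"wx":0,"wy":0,"wz":0,"claw":0},
  {"tx":0,"ty":0,"tz":0,"wx":0,"wy":0,"wz":0,"claw":0},
])

```text
clock: 18.95
tcp_pos: [0.5031, -0.2129, 0.2034]
tcp_rot: [179.8, -0.5, -4.1]
ft_force: [-0.3, 1.0, -0.1]
grip_width: 0.0853
```

Run:
```python
from h import *
go(.505,-.21,.2,-4.4,1)
p=viewer.get_image("scene");q=viewer.get_image("side")
a=cv2.resize(p["img"][170:310,170:410],None,fx=2,fy=2);b=cv2.resize(q["img"][140:310,160:360],None,fx=1.6,fy=1.6)
o=np.zeros((290,800,3),np.uint8);o[:280,:480]=a;o[:272,480:800]=b;save({"img":o},"end")
```

```text
clock 18.95 pos [ 0.5031 -0.2129  0.2034] [179.75  -0.53  -4.11] F [-0.3  1.  -0.1] w 0.08525375089987017
[0.05, -0.1, 0.11, 0.04, -0.09, 0.05]
```

View pics/end.png

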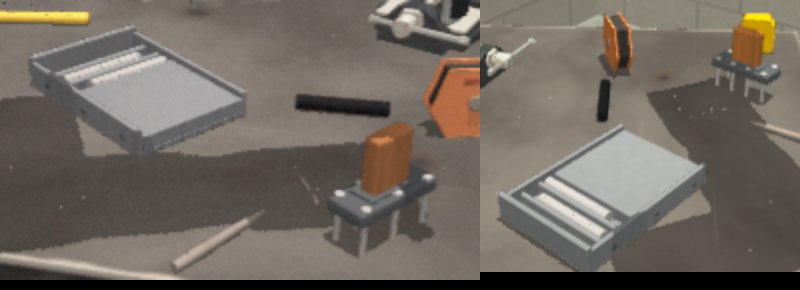

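The final views show both bars in grooves 1 and 2, the rake standing upright at (385,180), and the gripper clear.

```bash
python3 -c "
from h import *
print(workorder.close_job())"
```

```text
the job is handed in; nothing more can be done
None
```

I combed both bars into grooves, set the rake back on the bench, and handed the job in at about 19 s; no verdict was reported.

- **Combing:** I held the rake by its grip and kept the tine ends about 2–5 mm above the shelf. I drew it from tray y of about -100 to +30 mm. rod_b dropped into the first groove and rod_a rode over it into the second.
- **Bars, last check:** The final pictures show both lying parallel in grooves 1 and 2. The detector put them at about y 27 and 49 mm on the tray. It read rod_b's x as 13–20 mm, which is inside the 30 mm limit but uncertain because a ridge partly hides the bar.
- **Rake, last check:** It stands upright on its tines at about (0.504, -0.213), roughly 335 mm from the tray's middle. The gripper is open and about 100 mm above the grip's top, touching nothing.
- **Disagreement:** rod_b first measured about 33° askew, where the task said up to 20°. The comb straightened it anyway.
- **Not checked:** I did not measure the bars' final angles or heights, only judged them from the pictures.

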